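# Unlock the watch pressure-test chamber and hold its gate wide

## Task

The pressure test of the watches in the small grey chamber is over and a colleague is waiting to take out their tray. Vent the chamber by turning the knob on its top clockwise to its stop and letting it spring back, then squeeze the main catch on the chamber's top so that the gate pops ajar onto its safety catch, and let that catch go. Squeeze the safety grip on top of the gate, swing the gate out past its half-open detent and finish without letting go, still squeezing the grip and holding the gate wide open at about a right angle, with every other thing on the bench left where it is.

Things in the scene. Friction and masses are not known exactly. Their poses are not given: they have to be found in the camera images.
- chamber: pressure test chamber, a grey painted box fixed on the bench, 130 (x) x 170 (y) x 108 mm high. Origin: centre of its underside on the bench; -x axis points out of its front (gate), +y to the gate's free end, z up. Knob, main catch and safety grip on its top are grasped from above at 145 mm height and end at 160 mm; nothing else is above 124 mm: keep fingertips above 125 mm
- vent_knob (a joint): vent knob on the chamber's top: 0 at rest, grows as it is turned clockwise seen from above, stop at 1.2 rad. A spring drives it back to 0 when let go; turning takes 0.03 N m at 0 and 0.13 N m at the stop
- knob_grip (a point): point on the knob's upright axis at the height to grasp it, 145 mm above the bench. The grip is an upright black bar 40 mm long, 14 mm thick, from 124 to 160 mm above the bench. Its length lies along this point's x axis, which turns with the knob and at joint value 0 is the chamber's x axis; pinch it along y
- main_catch (a joint): main catch on the chamber's top: travel of its sliding pad, 0 at rest, grows to its stop at 0.011 m as the pad is squeezed along the chamber's -y towards the fixed post; from about 0.008 m on it frees the gate's hook. Spring 3 N at 0, 6.3 N at the stop
- main_catch_grip (a point): grasp point of the main catch (on the chamber, 145 mm up), midway between the outer faces of fixed post and sliding pad when fully squeezed. Both are upright steel pads, 18 mm wide (chamber x), 8 mm thick (chamber y). Post's outer face: 14.5 mm to chamber -y of this point; sliding pad's outer face: 25.5 mm to +y at rest, 14.5 mm squeezed
- gate (a joint): gate on the front, upright hinge at the chamber's -y side: 0 shut, grows as it swings out (anticlockwise from above), stop 1.75 rad. Squeezing the main catch lets a spring pop it to about 0.11, where the safety catch stops it. A closing spring (up to 0.23 N m) pulls it back; a detent at about 0.65 to 1.15 rad takes 0.35 N m more; let go beyond, it falls back to about 1.15
- gate_hinge (a point): point on the gate's hinge axis, 145 mm above the bench; the axis is upright and fixed to the chamber
- safety_catch (a joint): safety catch on top of the gate's free end: travel of its sliding pad, 0 at rest, grows to its stop at 0.011 m as the pad is squeezed towards the fixed grip post (towards the hinge); from about 0.008 m on its rod clears the keeper on the chamber's flank. Spring 3 N at 0, 6.3 N at the stop
- gate_grip (a point): grasp point of the safety grip, 145 mm up, 143.5 mm from the hinge, midway between the outer faces of post and pad when squeezed; swings with the gate, y axis along the gate away from the hinge. Both are upright steel pads 18 mm wide (x), 8 mm thick (y). Post's outer face: 14.5 mm to the hinge side; sliding pad's outer face: 25.5 mm beyond at rest, 14.5 mm squeezed
- grip_post: the fixed post of the safety grip, part of the gate: upright steel pad 18 x 8 mm, from the gate's top at 108 mm up to 160 mm. Origin at bench height below its middle, 133 mm from the hinge axis; y axis along the gate away from the hinge
- loupe: bystander: black eye loupe standing on its rim, 35 x 35 x 34 mm, origin at the centre of its underside
- spare_watch: bystander: steel watch case, 52 x 48 x 18 mm, origin at the centre of its underside
- case_ring: bystander: steel case ring, 43 mm across, 14 mm high, origin at the centre of its underside
- marker: bystander: grey and blue marker pen lying down, 134 mm long, 13 mm high, origin at its middle on the bench
- parts_tin: bystander: round white tin, 50 mm across, 21 mm high, origin at the centre of its underside
- tweezers_2: bystander: steel tweezers lying down, 124 mm long, 10 mm high, origin at the middle on the bench
- screwdriver_3: bystander: small yellow-handled screwdriver lying down, 115 mm long, 11 mm high, origin at the middle on the bench
- lever_press: bystander: tall green lever press fixed on the bench to the left (+y) of the chamber, base plate about 230 (x) x 80 mm (y), column and arm up to 335 mm high, a lever with a ball sticking out of it. The hand must not run into it: come to the chamber from the robot's side. Origin at bench height under its middle

How it is judged:
On the way, in this order (a step that is already met when the one before it is completed fails the run):
1. the vent knob is turned to its stop (value of joint vent_knob above 1.1 rad), for 0.2 s.
2. the vent knob has sprung back (value of joint vent_knob below 0.1 rad), for 0.2 s.
3. the main catch has been squeezed and let go: the gate stands ajar on its safety catch (value of joint gate between 0.06 and 0.2 rad and value of joint main_catch below 0.003 m), for 0.2 s.
4. the safety grip is squeezed while the gate is still ajar (value of joint safety_catch above 0.008 m and value of joint gate below 0.3 rad), for 0.1 s.
At the end, for the whole second after the job is handed in: the gate is held still (under 0.1 rad/s) at more than 1.4 rad (80 degrees) with the safety grip squeezed (its pad in by more than 8 mm, the fingers pressing on the fixed post with more than 1 N), while the vent knob is back within 0.1 rad of rest and the main catch within 3 mm of rest (value of joint gate above 1.4 rad and velocity of joint gate between -0.1 and 0.1 rad/s and value of joint safety_catch above 0.008 m and contact force between the fingers and grip_post above 1 N and value of joint vent_knob below 0.1 rad and value of joint main_catch below 0.003 m); the arm keeps its last pose, push and grip.
It fails at once if a bystander is pushed more than 20 mm away (distance of any of loupe, spare_watch, case_ring, marker, parts_tin, tweezers_2, screwdriver_3 from where it was at the start of the episode above 0.02 m).
It also fails if it takes over 61 s, if anything falls off the work surface, if the arm or the gripper's body presses on something with over 40 N, if the wrist force passes 120 N, or if a joint passes its speed limit or range.

## Robot

A 7-joint arm with a two-finger parallel gripper is mounted at the origin on a cart in front of the work surface, level with it; the furniture and walls round the work are solid. World frame = base frame: x ahead of the robot, y to its left, z up, the work surface at z = 0. Lengths are in m, angles in rad, forces in N, time in s.
With the tool pointing down it reaches from about 0.425 to 0.925 m from the base axis. Payload 6.8 kg.
Tool frame: the origin (TCP) lies midway between the tips of the shut fingers; the grasp point (between the pads) lies 19 mm behind it; y points along the fingers, z is the direction in which the jaws open and shut, and the axes are right-handed (so a half turn about y gives the same grasp; the last joint's range is limited). The gripper opens to 85 mm and grips with 20 to 120 N. Pads are 22 mm wide; open, the fingers measure 114 mm over their backs; the gripper's body (76 mm by 85 mm) begins 54 mm behind the grasp point. The pads swing forward as they close: fully open they stand 13 mm farther back than shut.
Start: joints at [1.073, 0.477, 0.022, 1.555, -0.011, 1.109, -0.083], TCP at [0.257, -0.624, 0.231] pointing down, gripper open.
Joint ranges: [-2.96, 2.96], [-0.34, 2.1], [-1.41, 1.46], [0.24, 2.44], [-1.37, 4.51], [0.17, 1.92], [-2.96, 2.96]. Speed limits (rad/s): [2.39, 2.39, 3.14, 3.14, 3.14, 3.14, 3.14].

## Interface

Orientations are given as a rotation vector (axis times angle).
In Python, from bench import r gives the robot as it stands.
- The arm moves only by the tool send_rows, never from a script. Its argument "rows" is text: rows parted by semicolons, each of 6 numbers parted by spaces: the shift along the world's x, y, z in m, then the turn, a rotation vector about the world's x, y, z in rad. A call has 1 to 20 rows; each row shifts and turns the commanded pose from where the row before left it; what a row does not reach is not made up. A row lasts 1/10 s, in which the tool goes at most 50 mm and 8.59 degrees, less where a joint would pass 70% of its speed; a pose out of reach is approached as far as the arm can. A call is refused whole if a number of a shift passes 0.05 or a number of a turn 0.15, either way. A call with a gripper value outside its range is refused whole. "grip" is the finger opening in m, from 0 to 0.0854, set as the call begins (left out, the last holds). The fingers move at their own pace and stop on an object; "grip_force" is the grip in N (left out, the last holds). Time passes only in rows, so rows that do not move let the fingers close. It gives the time, the measured TCP pose, the force and the opening at its end, in the units of the state.
- r.get_obs(): the state, without advancing time (a new reading comes with each control period).
- r.grab_frame(name): name is "scene" or "top" or "wrist"; returns a dict with "pixels" (420x560x3 uint8, red, green, blue), "intrinsics" (3x3 intrinsics, pixels), "position" and "orientation" of the camera in the world. Camera axes: x right, y up, looking along -z (the intrinsics and any distortion apply to the point x, -y, -z); pixel columns grow to the right and rows downward; lengths in m; the calibration is good to about 2 mm. The wrist camera is an equidistant fisheye: a pixel r from the principal point sees the ray r / f radians off the axis. A picture is of the moment at which its call begins. There is no depth.
- r.hand_in(): hands the job in, once; it reports no verdict.
The state is a dict: "clock": time; "joints": joint angles; "qvel": joint speeds; "tau": joint torques, N m; "tcp_pos": TCP position; "orientation": TCP orientation; "contact_force": force on the tool from outside, world axes, zero at the start; "moment": the same for the moment, N m; "grip_width": finger opening in m.
Only numpy, scipy, OpenCV 4.12 (cv2) and the standard library are available. Lean on these libraries where they do the work, as an engineer would, in place of code of your own. Each camera call takes 0.05 s, during which the arm holds its last target.

## Working session

There is one attempt and no reset: what is moved stays moved. The work goes in short steps, Python scripts to look and compute and a tool call to move; the robot and the scene stay as the last step left them, time stands still between calls to the robot, and variables do not carry over. Pictures are saved under pics/ and viewed, and the job is handed in when it is done.

Besides the shell and the picture viewer there is one more tool, called as name(argument=value, ...) on one line, values as JSON. send_rows: Moves the arm, as the interface text tells. Its arguments: {"type":"object","properties":{"rows":{"type":"string"},"grip":{"type":"number"},"grip_force":{"type":"number"}},"required":["rows"]}

```bash
mkdir -p pics; ls
python3 - <<'E'
from bench import r
import cv2
o=r.get_obs()
for k,v in o.items(): print(k,v)
for n in ["scene","top","wrist"]:
    f=r.grab_frame(n); cv2.imwrite(f"pics/{n}0.png",f["pixels"][:,:,::-1])
    print(n,f["intrinsics"],f["position"],f["orientation"],[k for k in f])
E
```

```text
pics
clock 0.0
joints [ 1.07287893  0.47780996  0.02237018  1.55645814 -0.01147963  1.10931313
 -0.08309792]
qvel [ 0.00055389  0.00016952  0.0012236   0.00119938 -0.00083802  0.00052569
 -0.00089393]
tau [ 4.43295639e-04 -5.96444499e+01  1.60815451e+00 -2.81195086e+01
  1.25013205e-02  9.48813627e-03 -1.47122250e-05]
tcp_pos [ 0.25624757 -0.62382097  0.2303169 ]
orientation [-0.39693298  2.00971958 -2.00606844]
contact_force [-0.17275929  0.7547841   0.29500669]
moment [-0.05544347  0.00758255  0.00160397]
grip_width 0.08546289828506891
scene [[464.33420535   0.         276.74647288]
 [  0.         464.33420535 204.08282617]
 [  0.           0.           1.        ]] [-0.19158094  0.34016731  1.10191773] [ 0.42808121 -0.69140322 -1.9224615 ] ['pixels', 'intrinsics', 'position', 'orientation']
top [[421.50769191   0.         279.34359977]
 [  0.         421.50769191 213.3014206 ]
 [  0.           0.           1.        ]] [ 0.4594868  -0.01847471  1.14651082] [ 0.06573594 -0.07298049 -1.57161592] ['pixels', 'intrinsics', 'position', 'orientation']
wrist [[325.1922621    0.         279.51923517]
 [  0.         325.1922621  209.96497518]
 [  0.           0.           1.        ]] [ 0.31651227 -0.598773    0.37295217] [-0.22997702  0.1566     -1.17348688] ['pixels', 'intrinsics', 'position', 'orientation']
```

View pics/scene0.png

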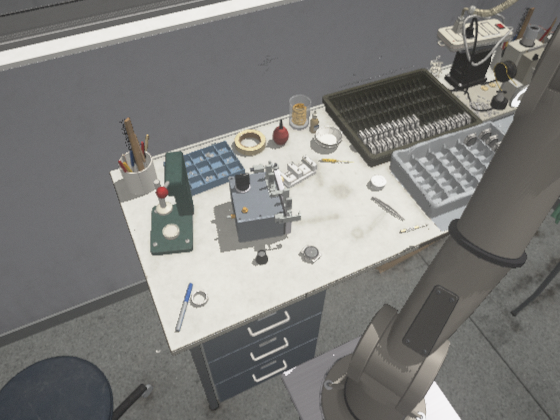

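View pics/top0.png

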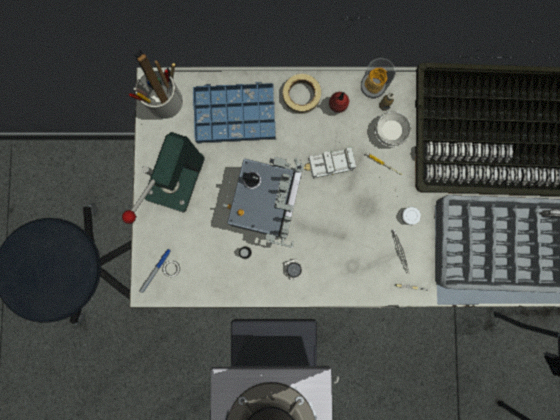

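View pics/wrist0.png

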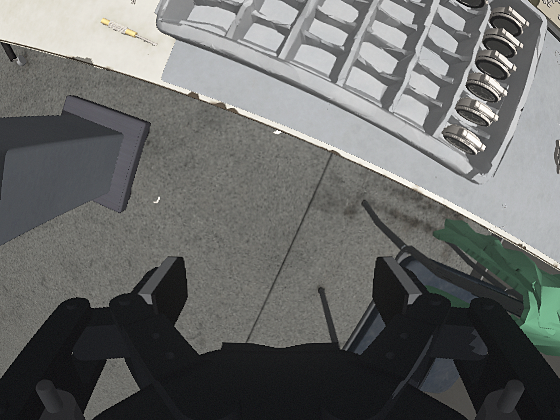

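Run:
```python
import cv2
a=cv2.imread("pics/top0.png")[145:275,200:330]; cv2.imwrite("pics/topz.png",cv2.resize(a,(780,600)[:0] or (600,600),interpolation=cv2.INTER_CUBIC))
a=cv2.imread("pics/scene0.png")[155:275,200:340]; cv2.imwrite("pics/scenez.png",cv2.resize(a,(700,600),interpolation=cv2.INTER_CUBIC))
```

```text
(no output)
```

View pics/topz.png

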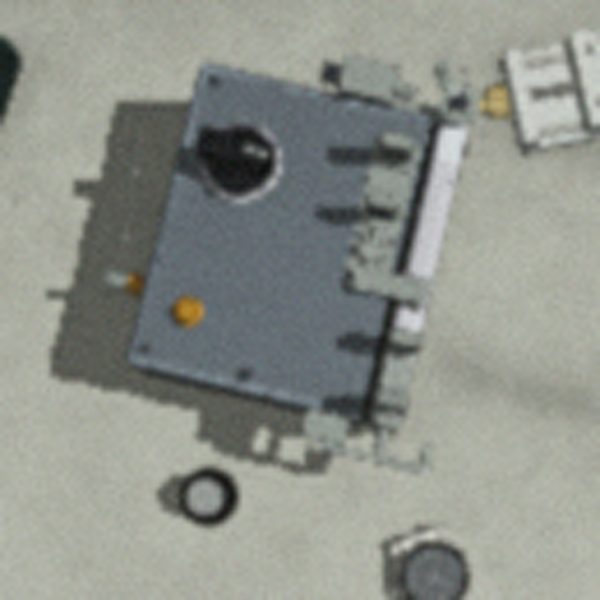

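View pics/scenez.png

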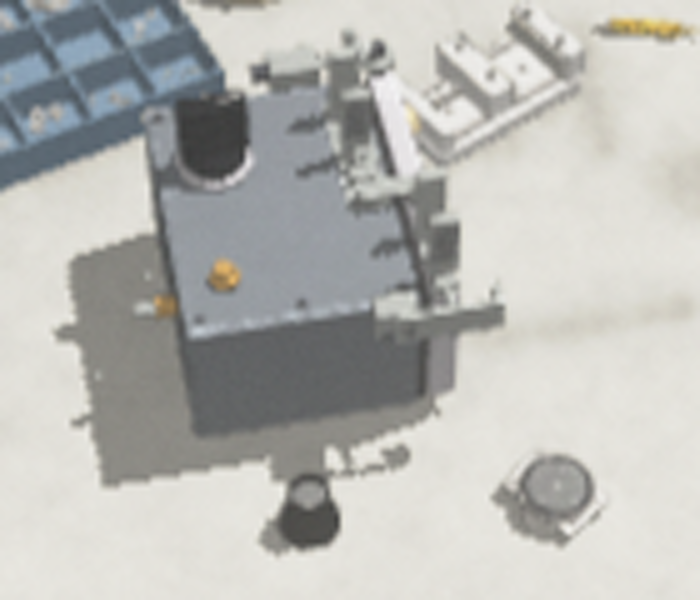

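```bash
cat > h.py <<'E'
import numpy as np, cv2
from scipy.spatial.transform import Rotation as R
def ray(f,u,v,fish=False):
    K=f["intrinsics"]; Rc=R.from_rotvec(f["orientation"]).as_matrix()
    a=np.array([(u-K[0,2])/K[0,0],(v-K[1,2])/K[1,1]])
    if fish:
        t=np.linalg.norm(a); s=np.sin(t)/t if t>1e-9 else 1
        d=np.array([a[0]*s,a[1]*s,np.cos(t)])
    else: d=np.array([a[0],a[1],1.])
    d=d*[1,-1,-1]; return np.array(f["position"]),Rc@d/np.linalg.norm(d)
def onz(f,u,v,z,fish=False):
    p,d=ray(f,u,v,fish); return p+d*(z-p[2])/d[2]
def proj(f,P,fish=False):
    K=f["intrinsics"]; Rc=R.from_rotvec(f["orientation"]).as_matrix()
    q=(np.asarray(P)-f["position"])@Rc; q=q*[1,-1,-1]
    if fish:
        n=np.hypot(q[...,0],q[...,1]); t=np.arctan2(n,q[...,2]); s=t/np.maximum(n,1e-9)
        a=q[...,:2]*s[...,None]
    else: a=q[...,:2]/q[...,2:]
    return a*K[0,0]+K[:2,2]
E
python3 - <<'E'
from h import *
from bench import r
o=r.get_obs(); M=R.from_rotvec(o["orientation"]).as_matrix(); print(M.round(3))
f=r.grab_frame("top")
for n,(u,v),z in [("A",(205,65),.108),("B",(135,362),.108),("gate-hinge corner",(462,125),.108),("gapC",(430,115),.108),("gapD",(370,420),.108),("knobtop",(240,160),.16),("safpad",(400,410),.13)]:
    print(n,onz(f,200+u/4.615,145+v/4.615,z).round(4))
E
```

```text
[[-0.925 -0.001  0.38 ]
 [-0.38   0.001 -0.925]
 [ 0.    -1.    -0.001]]
A [0.6877 0.0637 0.108 ]
B [0.5265 0.1003 0.108 ]
gate-hinge corner [ 0.6546 -0.0754  0.108 ]
gapC [ 0.6601 -0.0581  0.108 ]
gapD [ 0.4953 -0.0253  0.108 ]
knobtop [0.6268 0.0414 0.16  ]
safpad [ 0.4997 -0.0408  0.13  ]
```

send_rows(rows="0.015 0.034 0.0044 0 0 0.06;0.015 0.034 0.0044 0 0 0.06;0.015 0.034 0.0044 0 0 0.06;0.015 0.034 0.0044 0 0 0.06;0.015 0.034 0.0044 0 0 0.06;0.015 0.034 0.0044 0 0 0.06;0.015 0.034 0.0044 0 0 0.06;0.015 0.034 0.0044 0 0 0.06;0.015 0.034 0.0044 0 0 0.06;0.015 0.034 0.0044 0 0 0.06;0.015 0.034 0.0044 0 0 0.06;0.015 0.034 0.0044 0 0 0.06;0.015 0.034 0.0044 0 0 0.06;0.015 0.034 0.0044 0 0 0.06;0.015 0.034 0.0044 0 0 0.06;0.015 0.034 0.0044 0 0 0.06;0 0 0 0 0 0;0 0 0 0 0 0")

```text
clock: 2.0
tcp_pos: [0.4966, -0.0798, 0.3016]
orientation: [-1.098, 1.369, -1.369]
contact_force: [0.1, -0.9, 0.0]
grip_width: 0.0854
```

Run:
```python
from bench import r
from h import *
import pickle
o=r.get_obs()
for k in ["clock","joints","tcp_pos","contact_force"]: print(k,o[k])
print(R.from_rotvec(o["orientation"]).as_matrix().round(3))
d={}
for n in ["wrist"]:
    f=r.grab_frame(n); cv2.imwrite(f"pics/{n}1.png",cv2.resize(f["pixels"][:,:,::-1],(800,600),interpolation=cv2.INTER_CUBIC)); d[n]=f
print(f["position"],R.from_rotvec(f["orientation"]).as_matrix().round(3))
pickle.dump(d,open("f1.pkl","wb"))
```

```text
clock 2.0
joints [ 0.45453193  0.16068903 -0.46801991  1.84438557  0.07907799  1.15484989
 -0.25965061]
tcp_pos [ 0.49658202 -0.07975175  0.30162349]
contact_force [ 0.13818306 -0.8890937   0.02259675]
[[-0.218 -0.     0.976]
 [-0.976 -0.    -0.218]
 [ 0.    -1.    -0.   ]]
[ 0.51031813 -0.01534143  0.44415165] [[ 0.976  0.21   0.056]
 [-0.218  0.943  0.253]
 [-0.    -0.259  0.966]]
```

View pics/wrist1.png

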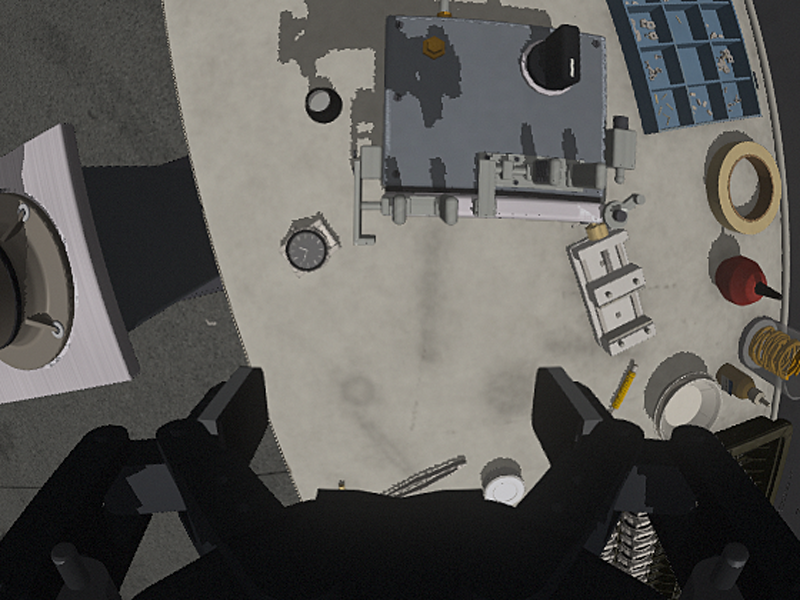

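Run:
```python
import pickle,cv2
f=pickle.load(open("f1.pkl","rb"))["wrist"]["pixels"][:,:,::-1]
cv2.imwrite("pics/w1z.png",cv2.resize(f[5:165,240:450],(798,608)[:2] and (788,600),interpolation=cv2.INTER_CUBIC))
```

```text
(no output)
```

View pics/w1z.png

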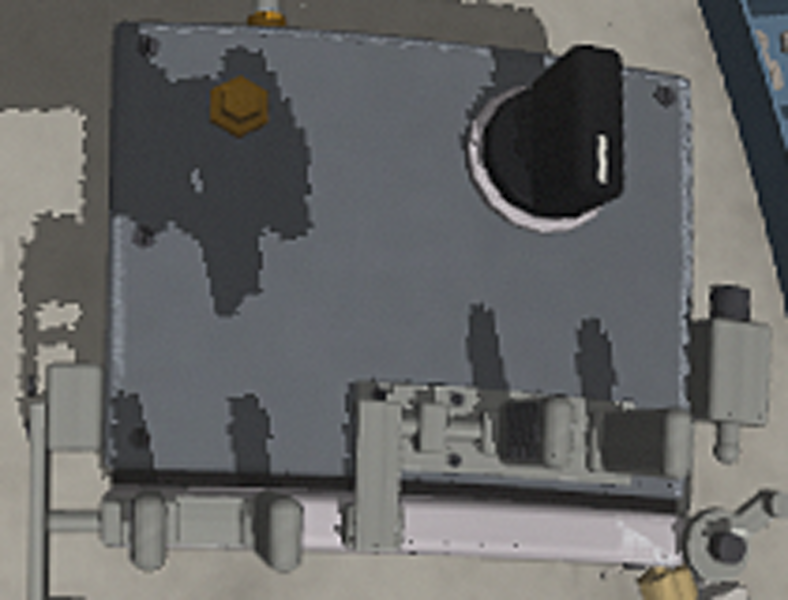

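Run:
```python
from h import *
import pickle
f=pickle.load(open("f1.pkl","rb"))["wrist"]
s=788/210
P={}
for n,u,v,z in [("TL",117,25,.108),("TR",690,80,.108),("BR",685,500,.108),("BL",108,475,.108),("mslide",562,433,.16),("mpost",679,441,.16),("sslide",150,532,.16),("spost",286,535,.16),("knobtop",602,125,.16),("knobdisc",540,160,.124),("hinge",727,545,.12)]:
    P[n]=onz(f,240+u/s,5+v/s,z,True); print(n,P[n].round(4))
for a,b in [("TR","TL"),("BR","BL"),("TL","BL"),("TR","BR"),("mpost","mslide"),("spost","sslide")]:
    d=P[b]-P[a]; print(a,b,np.linalg.norm(d).round(4),np.degrees(np.arctan2(d[1],d[0])).round(2))
```

```text
TL [0.5284 0.1054 0.108 ]
TR [0.6911 0.0661 0.108 ]
BR [ 0.6613 -0.0581  0.108 ]
BL [ 0.498  -0.0199  0.108 ]
mslide [ 0.6082 -0.0302  0.16  ]
mpost [ 0.6388 -0.0368  0.16  ]
sslide [ 0.5065 -0.0343  0.16  ]
spost [ 0.5373 -0.0417  0.16  ]
knobtop [0.6356 0.0435 0.16  ]
knobdisc [0.6308 0.0429 0.124 ]
hinge [ 0.6674 -0.0715  0.12  ]
TR TL 0.1674 166.42
BR BL 0.1677 166.82
TL BL 0.1289 -103.62
TR BR 0.1278 -103.49
mpost mslide 0.0313 167.75
spost sslide 0.0317 166.59
```

Run:
```python
from h import *
from bench import r
ft=r.grab_frame("top"); fs=r.grab_frame("scene")
a=ft["pixels"][:,:,::-1]; b=fs["pixels"][:,:,::-1]
im=np.hstack([cv2.resize(a[120:240,110:310],(0,0),fx=2,fy=2,interpolation=cv2.INTER_CUBIC)]); im=cv2.resize(im,(800,480))
cv2.imwrite("pics/pt.png",im); cv2.imwrite("pics/ps.png",cv2.resize(b[130:270,110:310],(800,560),interpolation=cv2.INTER_CUBIC))
import pickle; pickle.dump(dict(top=ft,scene=fs),open("f2.pkl","wb"))
```

```text
(no output)
```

View pics/pt.png

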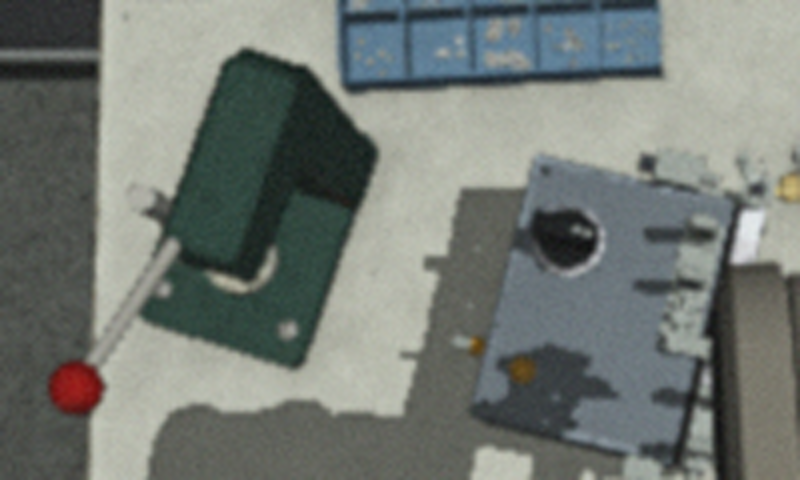

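View pics/ps.png

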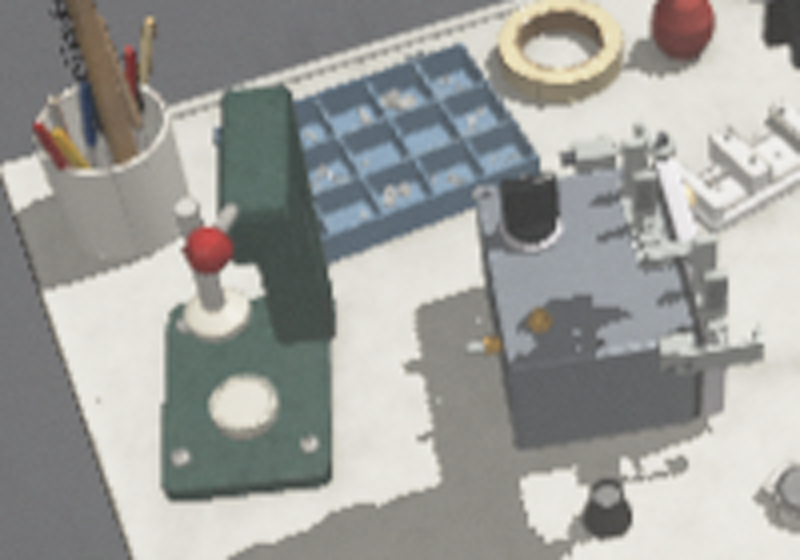

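send_rows(rows="0.0272 0.0246 0 0 0 -0.014;0.0273 0.0247 0 0 0 0;0.0273 0.0247 0 0 0 0;0.0273 0.0247 0 0 0 0;0.0273 0.0247 0 0 0 0;0 0 -0.03 0 0 0;0 0 -0.04 0 0 0;0 0 -0.02 0 0 0;0 0 0 0 0 0;0 0 0 0 0 0", grip=0.06, grip_force=25)

```text
clock: 3.15
tcp_pos: [0.6332, 0.0419, 0.2121]
orientation: [-1.088, 1.381, -1.382]
contact_force: [0.4, -0.2, 0.8]
grip_width: 0.0603
```

```bash
cat > look.py <<'E'
import sys
from bench import r
from h import *
import pickle
o=r.get_obs()
for k in ["clock","joints","tcp_pos","contact_force","moment","grip_width"]: print(k,np.round(o[k],4))
M=R.from_rotvec(o["orientation"]).as_matrix(); print(M.round(3).tolist(), "jaw az",np.degrees(np.arctan2(M[1,2],M[0,2])))
t=sys.argv[1]
d={n:r.grab_frame(n) for n in sys.argv[2:]}
for n,f in d.items():
    cv2.imwrite(f"pics/{n}{t}.png",cv2.resize(f["pixels"][:,:,::-1],(800,600),interpolation=cv2.INTER_CUBIC))
pickle.dump(d,open(f"f{t}.pkl","wb"))
E
python3 look.py 3 wrist
```

```text
clock 3.15
joints [ 0.1929  0.4739 -0.4887  1.6507  0.2458  1.0786 -0.6038]
tcp_pos [0.6332 0.0419 0.2121]
contact_force [ 0.3591 -0.2373  0.8487]
moment [-0.0006 -0.0124  0.0019]
grip_width 0.0603
[[-0.235, -0.0, 0.972], [-0.972, -0.0, -0.235], [0.0, -1.0, -0.0]] jaw az -13.563698510630505
```

View pics/wrist3.png

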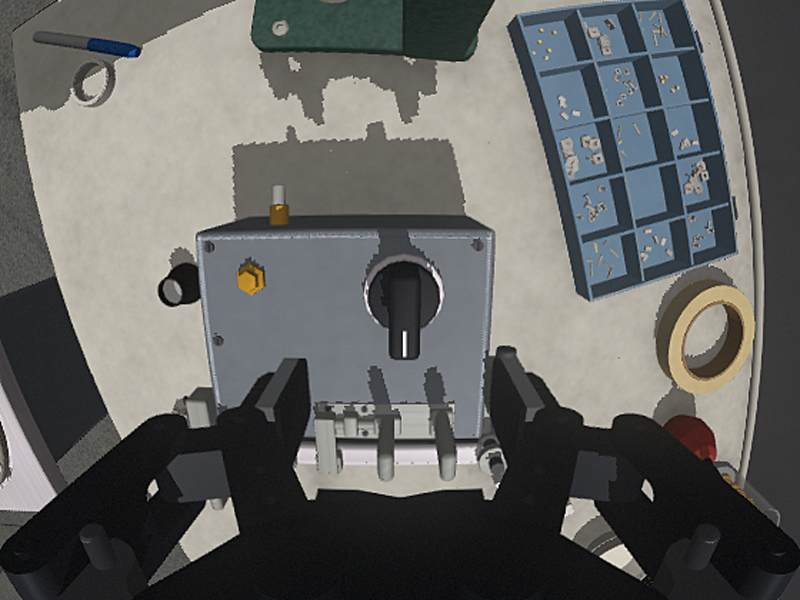

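Run:
```python
from h import *
import pickle
f=pickle.load(open("f3.pkl","rb"))["wrist"]
s=800/560
y=np.radians(166.6); ey=np.array([np.cos(y),np.sin(y)]); ex=np.array([np.sin(y),-np.cos(y)])
ex=np.array([ey[1],-ey[0]]) # x = y cross z
print(ex,ey)
for n,u,v,z in [("barnear",404,358,.16),("barfar",404,265,.16),("disc",404,293,.124),("TL",198,233,.108),("TR",495,233,.108),("BL",212,440,.108),("BR",487,437,.108)]:
    p=onz(f,u/s,v/s,z,True)[:2]; q=p-[.5947,.0234]; print(n,p.round(4),(q@ex).round(4),(q@ey).round(4))
cv2.imwrite("pics/w3z.png",cv2.resize(f["pixels"][150:350,200:400,::-1],(600,600),interpolation=cv2.INTER_CUBIC))
```

```text
[0.2317479  0.97277588] [-0.97277588  0.2317479 ]
barnear [0.6314 0.0284] 0.0134 -0.0346
barfar [0.6413 0.0698] 0.0559 -0.0346
disc [0.6367 0.0489] 0.0345 -0.0349
TL [0.5306 0.1068] 0.0662 0.0817
TR [0.6915 0.066 ] 0.0639 -0.0843
BL [ 0.4899 -0.0223] -0.0688 0.0913
BR [ 0.665  -0.0574] -0.0623 -0.0871
```

View pics/w3z.png

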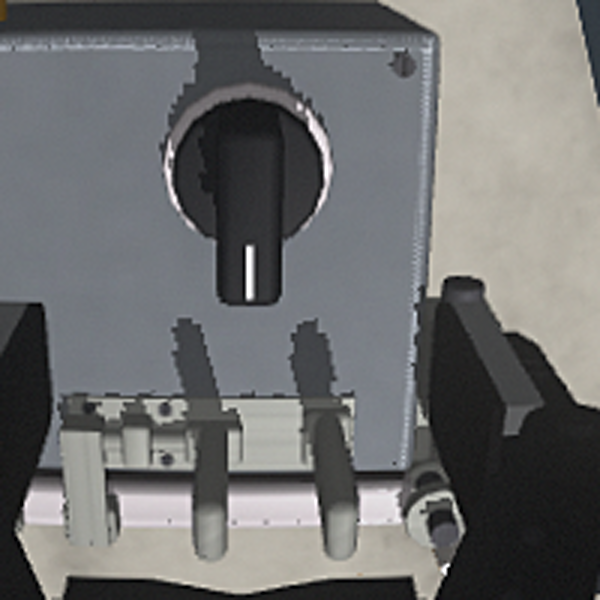

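send_rows(rows="0.0033 0.0065 -0.03 0 0 0;0 0 -0.03 0 0 0;0 0 -0.021 0 0 0;0 0 0 0 0 0;0 0 0 0 0 0")

```text
clock: 3.7
tcp_pos: [0.6373, 0.0495, 0.1325]
orientation: [-1.086, 1.379, -1.381]
contact_force: [0.1, -0.8, 1.0]
grip_width: 0.0596
```

```bash
python3 look.py 4 wrist
```

```text
clock 3.7
joints [ 0.1608  0.5629 -0.4643  1.7087  0.301   0.9389 -0.6561]
tcp_pos [0.6373 0.0495 0.1325]
contact_force [ 0.0783 -0.813   0.9992]
moment [ 0.0344 -0.0091  0.0188]
grip_width 0.0596
[[-0.233, 0.002, 0.972], [-0.972, 0.0, -0.233], [-0.001, -1.0, 0.002]] jaw az -13.494301055732345
```

View pics/wrist4.png

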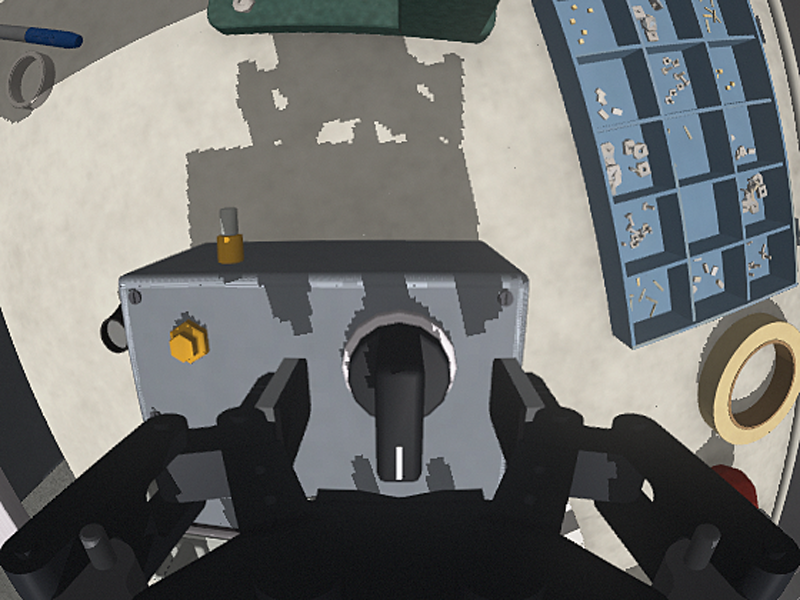

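send_rows(rows="0 0 0 0 0 0;0 0 0 0 0 0;0 0 0 0 0 0;0 0 0 0 0 0;0 0 0 0 0 0;0 0 0 0 0 0;0 0 0 0 0 0", grip=0, grip_force=50)

```text
clock: 4.45
tcp_pos: [0.6371, 0.0495, 0.1317]
orientation: [-1.087, 1.379, -1.381]
contact_force: [0.9, -0.2, 5.4]
grip_width: 0.0134
```

```bash
python3 look.py 5 wrist
```

```text
clock 4.45
joints [ 0.1606  0.5637 -0.4639  1.7096  0.3015  0.9378 -0.6567]
tcp_pos [0.6371 0.0495 0.1317]
contact_force [ 0.8535 -0.234   5.4421]
moment [-0.1637  0.0195 -0.177 ]
grip_width 0.0134
[[-0.233, 0.002, 0.972], [-0.972, 0.0, -0.233], [-0.001, -1.0, 0.002]] jaw az -13.49829046926773
```

View pics/wrist5.png

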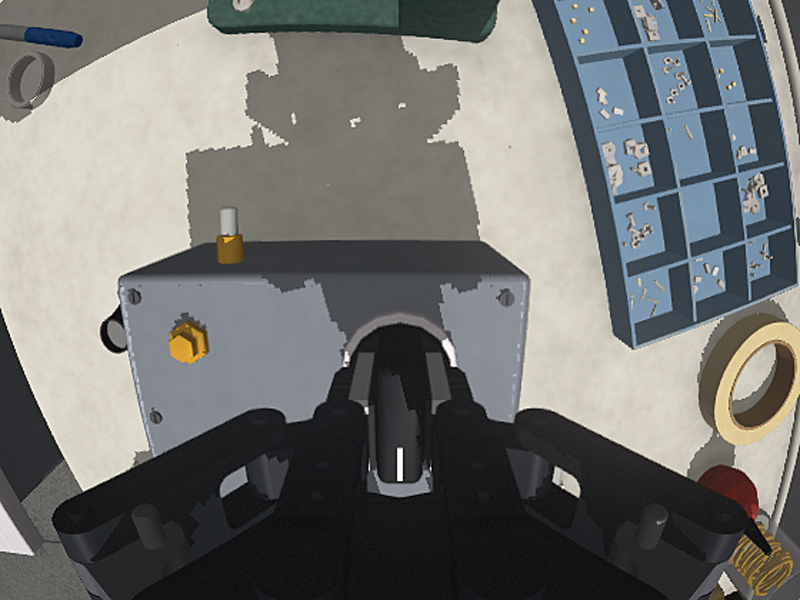

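send_rows(rows="0 0 0 0 0 -0.06;0 0 0 0 0 -0.1;0 0 0 0 0 -0.1;0 0 0 0 0 -0.1;0 0 0 0 0 -0.1;0 0 0 0 0 -0.1;0 0 0 0 0 -0.1;0 0 0 0 0 -0.1;0 0 0 0 0 -0.1;0 0 0 0 0 -0.1;0 0 0 0 0 -0.1;0 0 0 0 0 -0.1;0 0 0 0 0 -0.04;0 0 0 0 0 0;0 0 0 0 0 0")

```text
clock: 6.0
tcp_pos: [0.64, 0.0462, 0.1318]
orientation: [-0.136, 2.145, -2.152]
contact_force: [11.3, -6.4, -1.4]
grip_width: 0.0132
```

```bash
python3 look.py 6 wrist top
```

```text
clock 6.0
joints [-0.0392  0.5284 -0.1806  1.7226  0.1219  0.8944 -1.7086]
tcp_pos [0.64   0.0462 0.1318]
contact_force [11.2956 -6.4108 -1.4344]
moment [-1.3072 -1.9667  0.0975]
grip_width 0.0132
[[-0.991, 0.008, 0.133], [-0.133, -0.003, -0.991], [-0.007, -1.0, 0.004]] jaw az -82.34049211572292
```

View pics/wrist6.png

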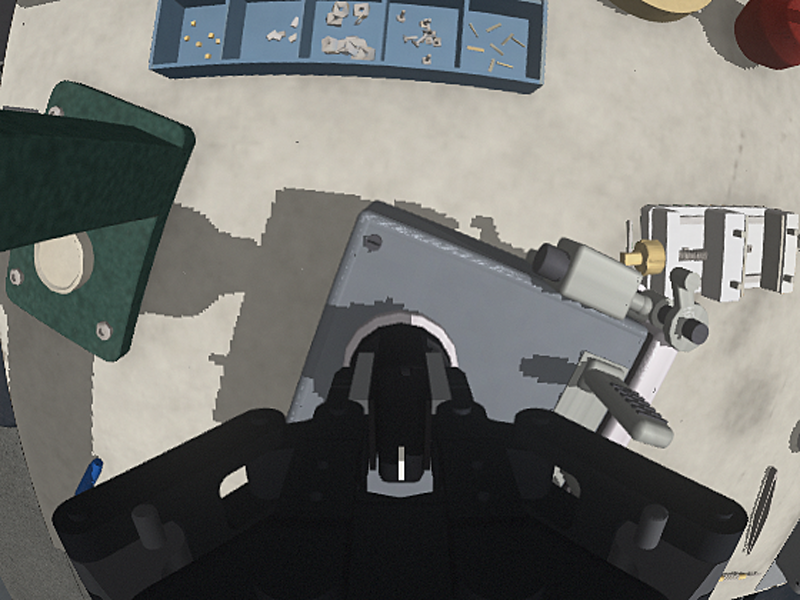

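send_rows(rows="0 0 0 0 0 -0.02;0 0 0 0 0 0;0 0 0 0 0 0.1;0 0 0 0 0 0.1;0 0 0 0 0 0.1;0 0 0 0 0 0.1;0 0 0 0 0 0.1;0 0 0 0 0 0.1;0 0 0 0 0 0.1;0 0 0 0 0 0.1;0 0 0 0 0 0.1;0 0 0 0 0 0.1;0 0 0 0 0 0.1;0 0 0 0 0 0.1;0 0 0 0 0 0")

```text
clock: 7.6
tcp_pos: [0.6372, 0.0494, 0.1317]
orientation: [-1.077, 1.391, -1.393]
contact_force: [1.0, -0.8, 5.8]
grip_width: 0.0135
```

send_rows(rows="0 0 0 0 0 0;0 0 0 0 0 0;0 0 0 0 0 0;0 0 0 0 0 0;0 0 0 0 0 0;0 0 0.03 0 0 0;0 0 0.04 0 0 0;0 0 0 0 0 0;0 0 0 0 0 0", grip=0.06)

```text
clock: 8.5
tcp_pos: [0.6368, 0.0497, 0.2019]
orientation: [-1.076, 1.393, -1.395]
contact_force: [0.2, -0.1, -1.3]
grip_width: 0.0598
```

```bash
python3 look.py 7 wrist
```

```text
clock 8.5
joints [ 0.176   0.4886 -0.4833  1.6524  0.2532  1.0608 -0.6381]
tcp_pos [0.6368 0.0497 0.2019]
contact_force [ 0.1885 -0.0538 -1.3298]
moment [-0.0458  0.0289  0.0365]
grip_width 0.0598
[[-0.252, 0.002, 0.968], [-0.968, 0.0, -0.252], [-0.001, -1.0, 0.002]] jaw az -14.615711365362584
```

View pics/wrist7.png

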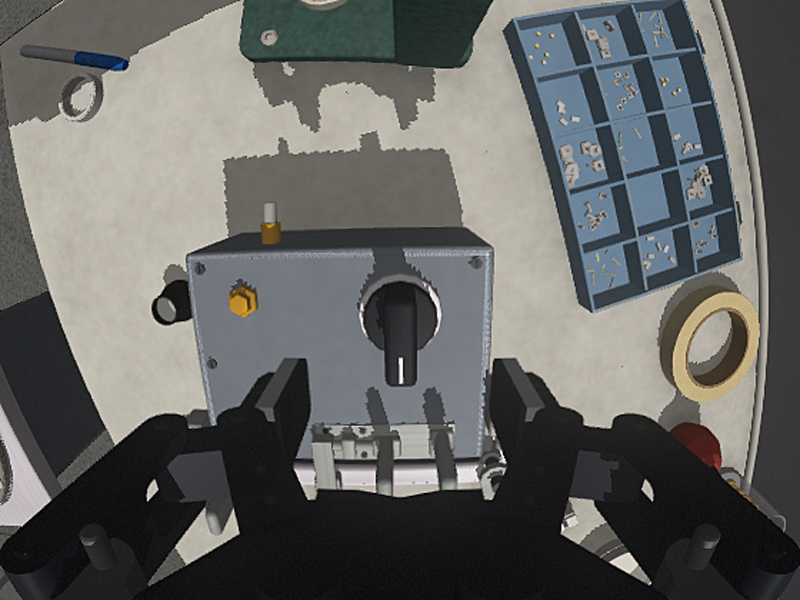

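Run:
```python
from h import *
import pickle
f=pickle.load(open("f3.pkl","rb"))["wrist"]
y=np.radians(166.6); ey=np.array([np.cos(y),np.sin(y)]); ex=np.array([ey[1],-ey[0]])
c=np.array([.5947,.0234])
for n,u,v,z in [("slide near",210,557,.158),("post near",341,557,.158),("slide toprear",208,495,.16),("post rear",335,495,.16)]:
    p=onz(f,200+u/3,150+v/3,z,True)[:2]; q=p-c; print(n,p.round(4),(q@ex).round(4),(q@ey).round(4))
g=c+ex*-.0487+ey*-.0467; print("grip",g)
f=pickle.load(open("f1.pkl","rb"))["wrist"]; s=788/210
for n,u,v,z in [("slide near",562,467,.158),("post near",679,478,.158),("slide rear",565,398,.16),("post rear",680,410,.16),("s near",150,570,.158),("p near",287,572,.158),("s rear",150,497,.16),("p rear",284,498,.16)]:
    p=onz(f,240+u/s,5+v/s,z,True)[:2]; q=p-c; print(n,p.round(4),(q@ex).round(4),(q@ey).round(4))
```

```text
slide near [ 0.6062 -0.0373] -0.0564 -0.0252
post near [ 0.6376 -0.0453] -0.0568 -0.0577
slide toprear [ 0.6108 -0.0177] -0.0362 -0.0251
post rear [ 0.6398 -0.0249] -0.0366 -0.0551
grip [ 0.62884251 -0.03479681]
slide near [ 0.6074 -0.0384] -0.0572 -0.0266
post near [ 0.6381 -0.0461] -0.0575 -0.0583
slide rear [ 0.6106 -0.022 ] -0.0405 -0.026
post rear [ 0.6405 -0.0293] -0.0406 -0.0568
s near [ 0.5045 -0.0432] -0.0857 0.0723
p near [ 0.536  -0.0505] -0.0855 0.04
s rear [ 0.5083 -0.0263] -0.0684 0.0726
p rear [ 0.5386 -0.0331] -0.0679 0.0415
```

send_rows(rows="-0.0025 -0.028 0 0 0 0.02;-0.0025 -0.028 0 0 0 0;-0.0025 -0.028 0 0 0 0;0 0 0 0 0 0;0 0 -0.02 0 0 0;0 0 0 0 0 0", grip=0.07)

```text
clock: 9.15
tcp_pos: [0.6264, -0.0344, 0.1773]
orientation: [-1.094, 1.385, -1.377]
contact_force: [-0.8, -0.4, -0.5]
grip_width: 0.0703
```

```bash
python3 look.py 8 wrist
```

```text
clock 9.15
joints [ 0.2994  0.4978 -0.4675  1.697   0.255   1.014  -0.491 ]
tcp_pos [ 0.6264 -0.0344  0.1773]
contact_force [-0.8386 -0.4208 -0.5047]
moment [-0.0018  0.03   -0.0066]
grip_width 0.0703
[[-0.233, -0.006, 0.973], [-0.973, 0.0, -0.233], [0.001, -1.0, -0.006]] jaw az -13.451099265813436
```

View pics/wrist8.png

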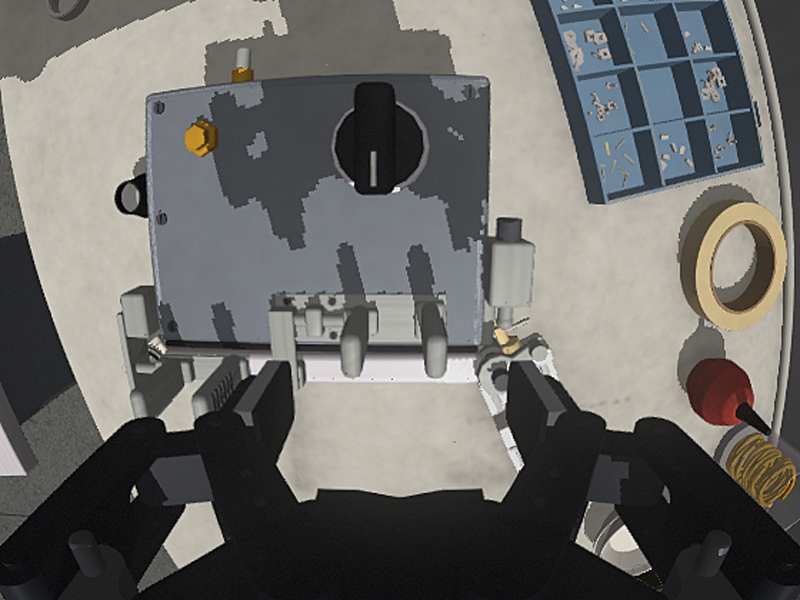

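send_rows(rows="0.0015 0 -0.02 0 0 0;0 0 -0.026 0 0 0;0 0 0 0 0 0;0 0 0 0 0 0")

```text
clock: 9.6
tcp_pos: [0.6301, -0.0339, 0.135]
orientation: [-1.09, 1.38, -1.379]
contact_force: [1.2, 0.5, 0.4]
grip_width: 0.07
```

```bash
python3 look.py 9 wrist
```

```text
clock 9.6
joints [ 0.2858  0.547  -0.4525  1.7256  0.2859  0.9355 -0.5149]
tcp_pos [ 0.6301 -0.0339  0.135 ]
contact_force [1.1563 0.4667 0.3564]
moment [-0.0218  0.0416 -0.0009]
grip_width 0.07
[[-0.232, -0.001, 0.973], [-0.973, 0.0, -0.232], [-0.0, -1.0, -0.001]] jaw az -13.424459648305719
```

View pics/wrist9.png

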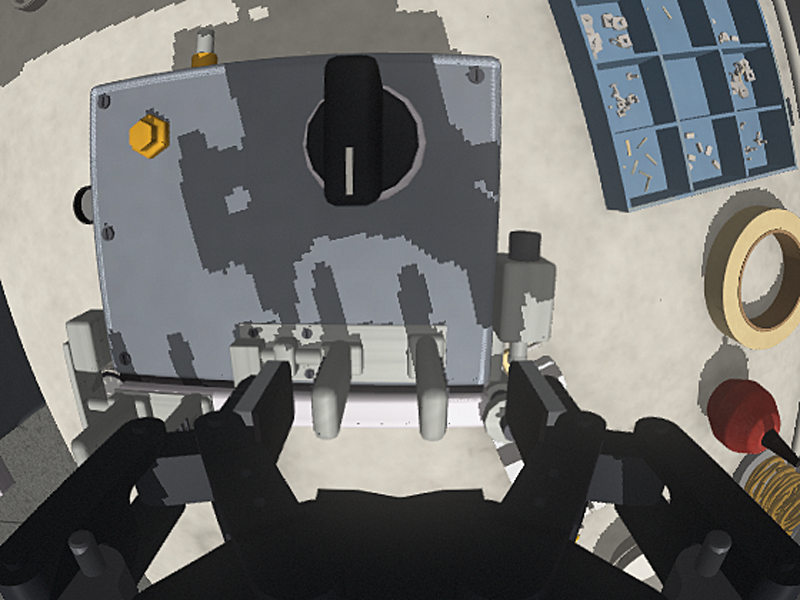

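send_rows(rows="0 0 0 0 0 0;0 0 0 0 0 0;0 0 0 0 0 0;0 0 0 0 0 0;0 0 0 0 0 0;0 0 0 0 0 0;0 0 0 0 0 0;0 0 0 0 0 0", grip=0, grip_force=40)

```text
clock: 10.45
tcp_pos: [0.6306, -0.034, 0.136]
orientation: [-1.088, 1.38, -1.38]
contact_force: [-2.7, 1.5, 7.4]
grip_width: 0.0262
```

```bash
python3 look.py 10 wrist top
```

```text
clock 10.45
joints [ 0.2862  0.5457 -0.4528  1.7252  0.2857  0.9354 -0.5153]
tcp_pos [ 0.6306 -0.034   0.136 ]
contact_force [-2.7474  1.5231  7.42  ]
moment [ 0.3508  0.9833 -0.0656]
grip_width 0.0262
[[-0.233, 0.001, 0.972], [-0.972, 0.0, -0.233], [-0.001, -1.0, 0.001]] jaw az -13.4703932198291
```

View pics/wrist10.png

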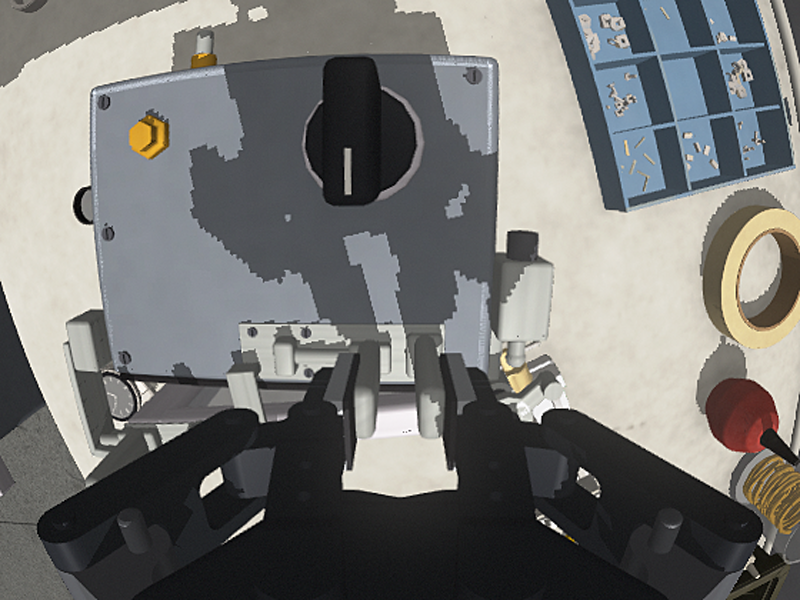

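Gate has popped ajar (gap visible at the left front corner). Release and rise.

send_rows(rows="0 0 0 0 0 0;0 0 0 0 0 0;0 0 0 0 0 0;0 0 0 0 0 0;0 0 0 0 0 0;0 0 0 0 0 0;0 0 0.04 0 0 0;0 0 0.04 0 0 0;-0.02 -0.03 0 0 0 0;0 0 0 0 0 0;0 0 0 0 0 0", grip=0.07)

```text
clock: 11.65
tcp_pos: [0.6099, -0.0657, 0.2148]
orientation: [-1.088, 1.381, -1.382]
contact_force: [-0.2, -0.4, -0.4]
grip_width: 0.0701
```

```bash
python3 look.py 11 wrist
python3 - <<'E'
from h import *
import pickle
f=pickle.load(open("f11.pkl","rb"))["wrist"]
cv2.imwrite("pics/w11z.png",cv2.resize(f["pixels"][130:330,20:260,::-1],(720,600),interpolation=cv2.INTER_CUBIC))
E
```

```text
clock 11.65
joints [ 0.3638  0.4341 -0.4756  1.7008  0.2233  1.0606 -0.4208]
tcp_pos [ 0.6099 -0.0657  0.2148]
contact_force [-0.2316 -0.4134 -0.3778]
moment [ 0.0366 -0.0051 -0.0016]
grip_width 0.0701
[[-0.235, 0.0, 0.972], [-0.972, -0.001, -0.235], [0.001, -1.0, 0.0]] jaw az -13.5826915549386
```

View pics/wrist11.png

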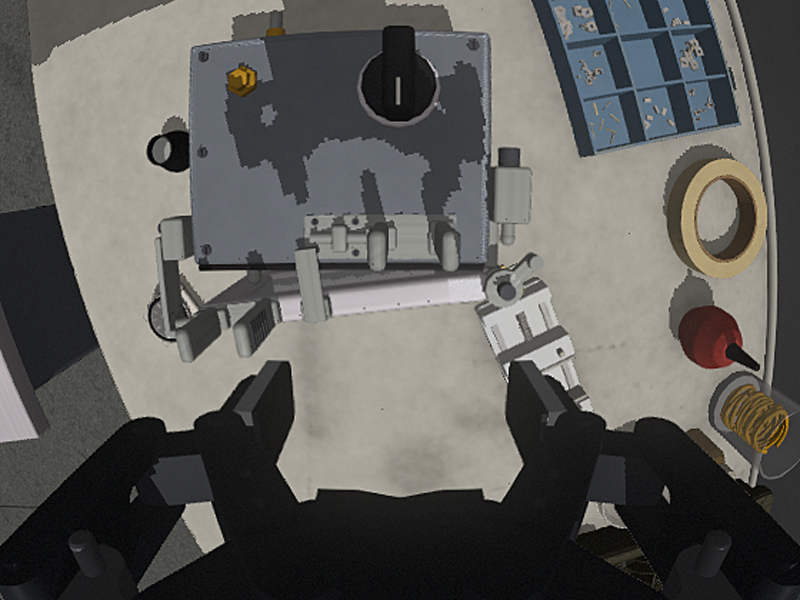

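View pics/w11z.png

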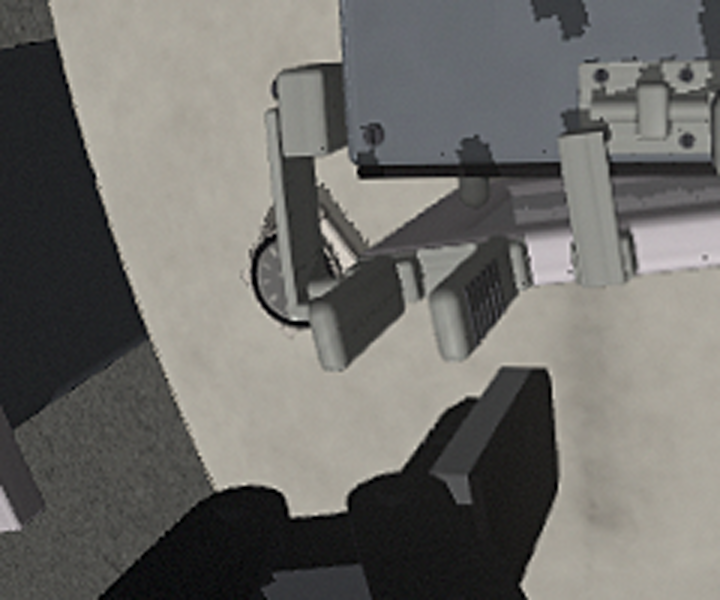

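```bash
cat >> h.py <<'E'
Y=np.radians(166.6); ey=np.array([np.cos(Y),np.sin(Y)]); ex=np.array([ey[1],-ey[0]]); C=np.array([.5947,.0234])
H=C-.077*ex-.0924*ey
def gp(th,rr=.1435): return H+rr*(-np.sin(th)*ex+np.cos(th)*ey)
E
python3 - <<'E'
from h import *
import pickle
f=pickle.load(open("f11.pkl","rb"))["wrist"]
P={n:onz(f,20+u/3,130+v/3,.16,True)[:2] for n,u,v in [("slide",328,332),("post",450,322)]}
print(P, H)
for n,p in P.items(): q=p-C; print(n,q@ex,q@ey)
d=P["slide"]-P["post"]; print(np.linalg.norm(d),np.degrees(np.arctan2(d[1],d[0]))-166.6)
d=P["post"]-H; print(np.linalg.norm(d),np.degrees(np.arctan2(d[1],d[0]))-166.6)
for t in [0,.11,.15,.5,1,1.5]: print(t,gp(t).round(4), "jaw az",-13.4+np.degrees(t))
E
```

```text
{'slide': array([ 0.50520053, -0.05000436]), 'post': array([ 0.53652548, -0.05428062])} [ 0.6667399  -0.07291725]
slide -0.09214730683713905 0.07005161551557287
post -0.08904765605055386 0.03858845339429793
0.03161547731204463 5.626442465347338
0.1315413278743323 5.254991551077978
0 [ 0.5271 -0.0397] jaw az -13.4
0.11 [ 0.5243 -0.0552] jaw az -7.097464253560945
0.15 [ 0.5237 -0.0609] jaw az -4.805633073037653
0.5 [ 0.5283 -0.1107] jaw az 15.247889756541161
1 [ 0.5633 -0.1724] jaw az 43.895779513082324
1.5 [ 0.6237 -0.2098] jaw az 72.54366926962348
```

send_rows(rows="-0.028 0.004 0 0 0 0.052;-0.028 0.004 0 0 0 0.052;-0.029 0.004 0 0 0 0;0 0 0 0 0 0;0 0 -0.03 0 0 0;0 0 0 0 0 0;0 0 0 0 0 0")

```text
clock: 12.4
tcp_pos: [0.5254, -0.0518, 0.1844]
orientation: [-1.145, 1.306, -1.303]
contact_force: [0.7, -0.2, 0.7]
grip_width: 0.0701
```

```bash
python3 look.py 12 wrist
```

```text
clock 12.4
joints [ 0.4135  0.3377 -0.5234  1.9245  0.2063  0.9335 -0.3393]
tcp_pos [ 0.5254 -0.0518  0.1844]
contact_force [ 0.7335 -0.2118  0.7412]
moment [ 0.0234 -0.0282 -0.0276]
grip_width 0.0701
[[-0.13, -0.001, 0.992], [-0.992, 0.001, -0.13], [-0.001, -1.0, -0.002]] jaw az -7.455432502857857
```

View pics/wrist12.png

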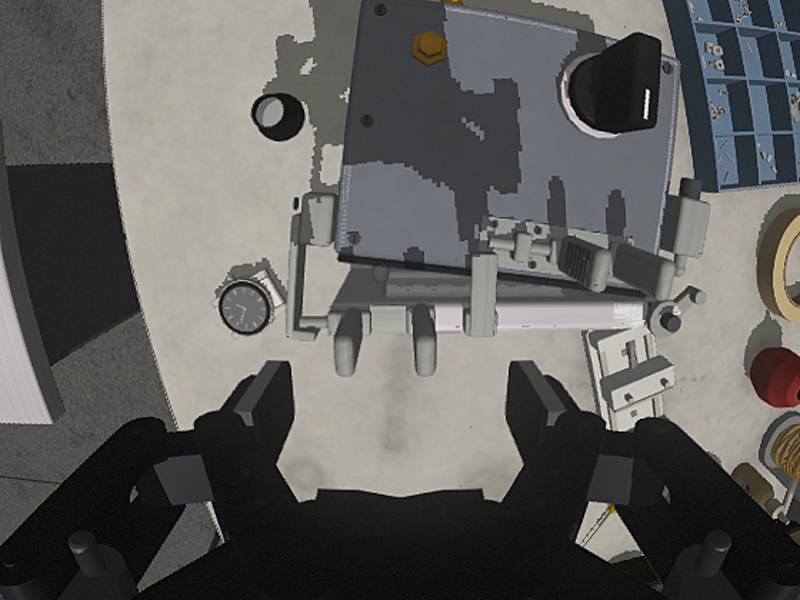

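Run:
```python
from h import *
import pickle
f=pickle.load(open("f12.pkl","rb"))["wrist"]; s=800/560
for n,u,v in [("slide near",345,374),("post near",426,374),("slide far",344,340),("post far",426,338)]:
    p=onz(f,u/s,v/s,.159,True)[:2]; q=p-C; print(n,p.round(4),(q@ex).round(4),(q@ey).round(4),(np.linalg.norm(p-H)).round(4))
print(gp(.1))
```

```text
slide near [ 0.5023 -0.0585] -0.1011 0.071 0.1651
post near [ 0.5341 -0.0625] -0.0976 0.0391 0.1331
slide far [ 0.5043 -0.0442] -0.0867 0.0723 0.165
post far [ 0.5358 -0.0474] -0.0826 0.0409 0.1334
[ 0.52452391 -0.05376365]
```

send_rows(rows="-0.0005 -0.0015 -0.03 0 0 0;0 0 -0.022 0 0 0;0 0 0 0 0 0;0 0 0 0 0 0")

```text
clock: 12.85
tcp_pos: [0.5255, -0.0537, 0.1337]
orientation: [-1.144, 1.304, -1.305]
contact_force: [0.1, -0.0, 0.0]
grip_width: 0.0701
```

```bash
python3 look.py 13 wrist
```

```text
clock 12.85
joints [ 0.392   0.4036 -0.5013  1.9696  0.2584  0.8296 -0.3821]
tcp_pos [ 0.5255 -0.0537  0.1337]
contact_force [ 0.1177 -0.0053  0.0056]
moment [-0.0153 -0.0423 -0.0519]
grip_width 0.0701
[[-0.13, 0.001, 0.991], [-0.991, 0.0, -0.13], [-0.0, -1.0, 0.001]] jaw az -7.491156933724811
```

View pics/wrist13.png

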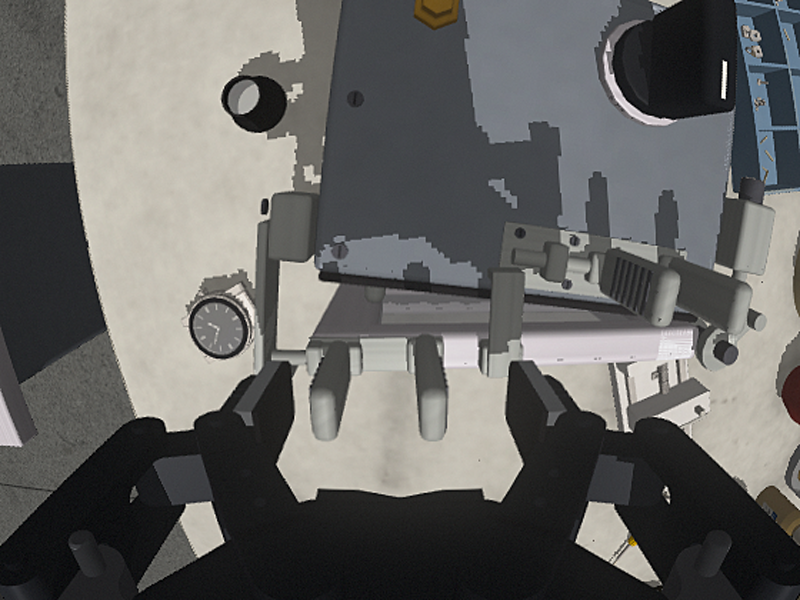

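send_rows(rows="0 0 0 0 0 0;0 0 0 0 0 0;0 0 0 0 0 0;0 0 0 0 0 0;0 0 0 0 0 0;0 0 0 0 0 0;0 0 0 0 0 0;0 0 0 0 0 0", grip=0, grip_force=60)

```text
clock: 13.7
tcp_pos: [0.526, -0.0545, 0.1338]
orientation: [-1.143, 1.303, -1.307]
contact_force: [2.4, -1.7, 6.2]
grip_width: 0.0254
```

```bash
python3 look.py 14 wrist
```

```text
clock 13.7
joints [ 0.3923  0.4031 -0.5006  1.9697  0.2598  0.8284 -0.3824]
tcp_pos [ 0.526  -0.0545  0.1338]
contact_force [ 2.4178 -1.6771  6.1951]
moment [-0.3907  0.3234  0.37  ]
grip_width 0.0254
[[-0.131, 0.003, 0.991], [-0.991, -0.001, -0.131], [0.001, -1.0, 0.003]] jaw az -7.512276959120448
```

View pics/wrist14.png

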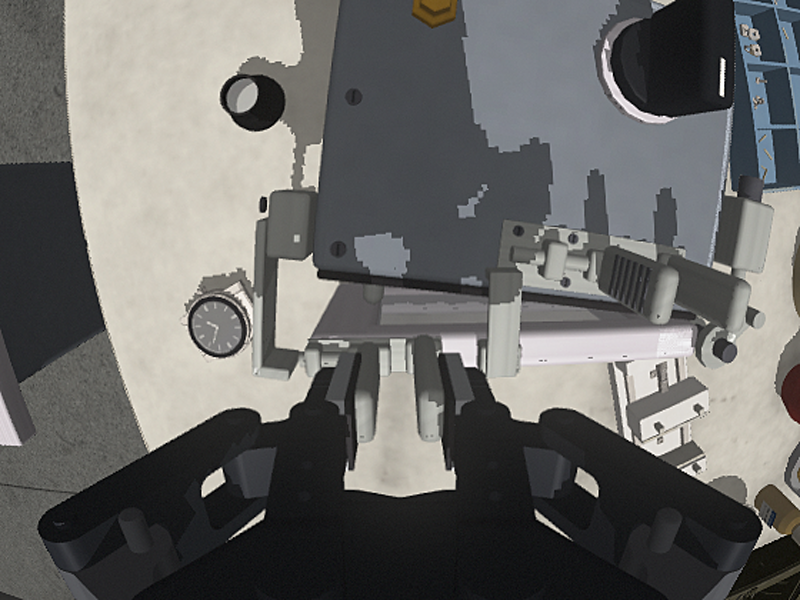

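Run:
```python
from h import *
v=np.array([.526,-.0545])-H; print(np.linalg.norm(v),np.degrees(np.arctan2(v[1],v[0]))-166.6)
d=.06; Q=lambda a:np.array([[np.cos(a),-np.sin(a)],[np.sin(a),np.cos(a)]])@v
for i in range(24): print(i+1,(Q(d*(i+1))-Q(d*i)).round(4), (H+Q(d*(i+1))).round(4))
```

```text
0.14193982962773966 5.94462762907861
1 [-0.0009 -0.0085] [ 0.5251 -0.063 ]
2 [-0.0003 -0.0085] [ 0.5248 -0.0715]
3 [ 0.0002 -0.0085] [ 0.525 -0.08 ]
4 [ 0.0007 -0.0085] [ 0.5257 -0.0885]
5 [ 0.0012 -0.0084] [ 0.5268 -0.0969]
6 [ 0.0017 -0.0083] [ 0.5285 -0.1053]
7 [ 0.0022 -0.0082] [ 0.5307 -0.1135]
8 [ 0.0027 -0.0081] [ 0.5334 -0.1216]
9 [ 0.0032 -0.0079] [ 0.5366 -0.1295]
10 [ 0.0036 -0.0077] [ 0.5402 -0.1372]
11 [ 0.0041 -0.0075] [ 0.5443 -0.1447]
12 [ 0.0045 -0.0072] [ 0.5488 -0.1519]
13 [ 0.0049 -0.0069] [ 0.5537 -0.1588]
14 [ 0.0054 -0.0066] [ 0.5591 -0.1654]
15 [ 0.0057 -0.0063] [ 0.5648 -0.1717]
16 [ 0.0061 -0.0059] [ 0.5709 -0.1776]
17 [ 0.0065 -0.0056] [ 0.5774 -0.1832]
18 [ 0.0068 -0.0052] [ 0.5842 -0.1884]
19 [ 0.0071 -0.0047] [ 0.5912 -0.1931]
20 [ 0.0073 -0.0043] [ 0.5986 -0.1974]
21 [ 0.0076 -0.0039] [ 0.6062 -0.2013]
22 [ 0.0078 -0.0034] [ 0.614  -0.2047]
23 [ 0.008  -0.0029] [ 0.622  -0.2076]
24 [ 0.0082 -0.0024] [ 0.6301 -0.2101]
```

send_rows(rows="-0.0009 -0.0085 0 0 0 0.06;-0.0003 -0.0085 0 0 0 0.06;0.0002 -0.0085 0 0 0 0.06;0.0007 -0.0085 0 0 0 0.06;0.0012 -0.0084 0 0 0 0.06;0.0017 -0.0083 0 0 0 0.06;0.0022 -0.0082 0 0 0 0.06;0.0027 -0.0081 0 0 0 0.06;0 0 0 0 0 0")

```text
clock: 14.65
tcp_pos: [0.5335, -0.1212, 0.1338]
orientation: [-1.353, 0.946, -0.949]
contact_force: [-0.9, 2.9, 8.3]
grip_width: 0.0249
```

```bash
python3 look.py 15 wrist
```

```text
clock 14.65
joints [ 0.5755  0.4479 -0.5856  1.9232  0.3203  0.8612  0.1744]
tcp_pos [ 0.5335 -0.1212  0.1338]
contact_force [-0.8788  2.8703  8.2787]
moment [0.1888 0.7714 0.2143]
grip_width 0.0249
[[0.343, 0.002, 0.939], [-0.939, 0.0, 0.343], [0.0, -1.0, 0.002]] jaw az 20.052794488635264
```

View pics/wrist15.png

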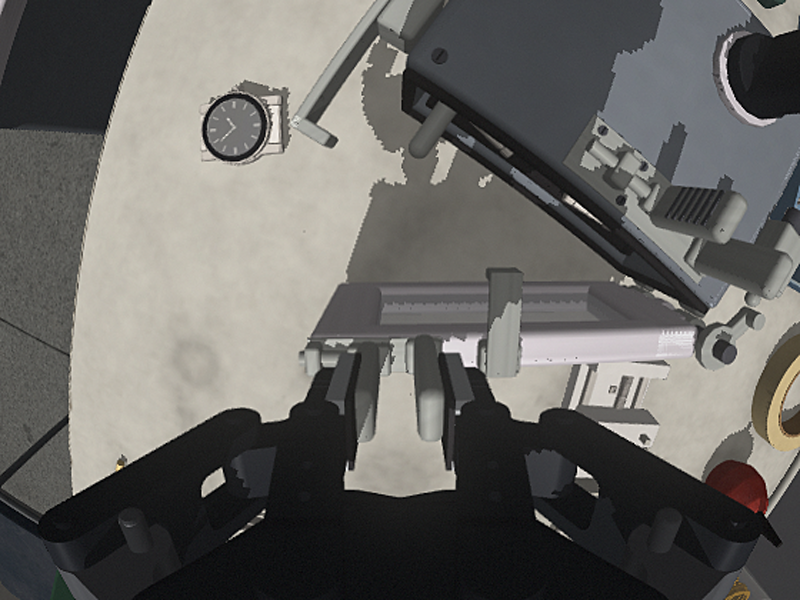

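send_rows(rows="0.0032 -0.0079 0 0 0 0.06;0.0036 -0.0077 0 0 0 0.06;0.0041 -0.0075 0 0 0 0.06;0.0045 -0.0072 0 0 0 0.06;0.0049 -0.0069 0 0 0 0.06;0.0054 -0.0066 0 0 0 0.06;0.0057 -0.0063 0 0 0 0.06;0.0061 -0.0059 0 0 0 0.06;0.0065 -0.0056 0 0 0 0.06;0.0068 -0.0052 0 0 0 0.06;0 0 0 0 0 0")

```text
clock: 15.8
tcp_pos: [0.5843, -0.1879, 0.1339]
orientation: [-1.515, 0.485, -0.487]
contact_force: [-1.9, 2.2, 8.2]
grip_width: 0.0252
```

```bash
python3 look.py 16 wrist
```

```text
clock 15.8
joints [ 0.7111  0.5753 -0.685   1.7597  0.433   0.9609  0.8022]
tcp_pos [ 0.5843 -0.1879  0.1339]
contact_force [-1.8512  2.1725  8.1655]
moment [-0.3698  0.8508  0.1196]
grip_width 0.0252
[[0.814, 0.002, 0.581], [-0.581, 0.0, 0.814], [0.001, -1.0, 0.001]] jaw az 54.44840212175472
```

View pics/wrist16.png

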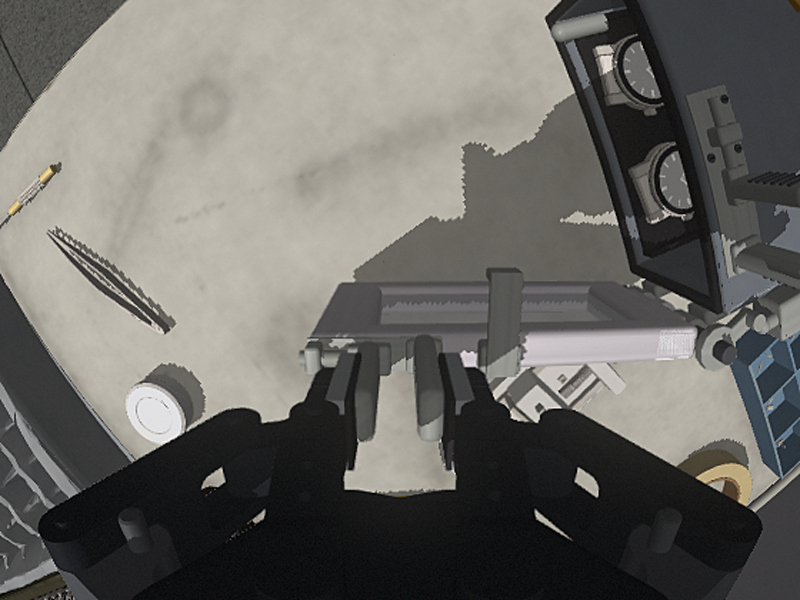

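send_rows(rows="0.0071 -0.0047 0 0 0 0.06;0.0073 -0.0043 0 0 0 0.06;0.0076 -0.0039 0 0 0 0.06;0.0078 -0.0034 0 0 0 0.06;0 0 0 0 0 0")

```text
clock: 16.35
tcp_pos: [0.6141, -0.2043, 0.1339]
orientation: [-1.55, 0.297, -0.3]
contact_force: [-1.8, 1.0, 8.6]
grip_width: 0.0251
```

send_rows(rows="0.008 -0.0029 0 0 0 0.06;0.0082 -0.0024 0 0 0 0.06;0 0 0 0 0 0;0 0 0 0 0 0;0 0 0 0 0 0")

```text
clock: 16.85
tcp_pos: [0.6297, -0.2095, 0.1339]
orientation: [-1.561, 0.205, -0.207]
contact_force: [-1.0, -0.2, 6.6]
grip_width: 0.0248
```

```bash
python3 look.py 17 wrist top scene
```

```text
clock 16.85
joints [ 0.7324  0.6691 -0.7427  1.6313  0.5081  1.0419  1.1437]
tcp_pos [ 0.6297 -0.2095  0.1339]
contact_force [-0.9675 -0.179   6.5632]
moment [-0.5019  0.3821 -0.0221]
grip_width 0.0248
[[0.966, 0.001, 0.259], [-0.259, -0.001, 0.966], [0.001, -1.0, -0.0]] jaw az 74.97751841639638
```

View pics/wrist17.png

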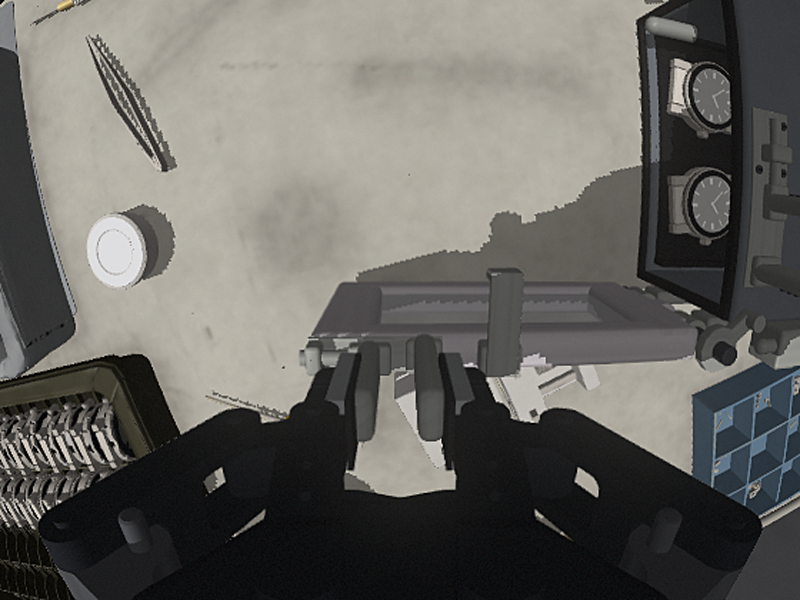

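View pics/top17.png

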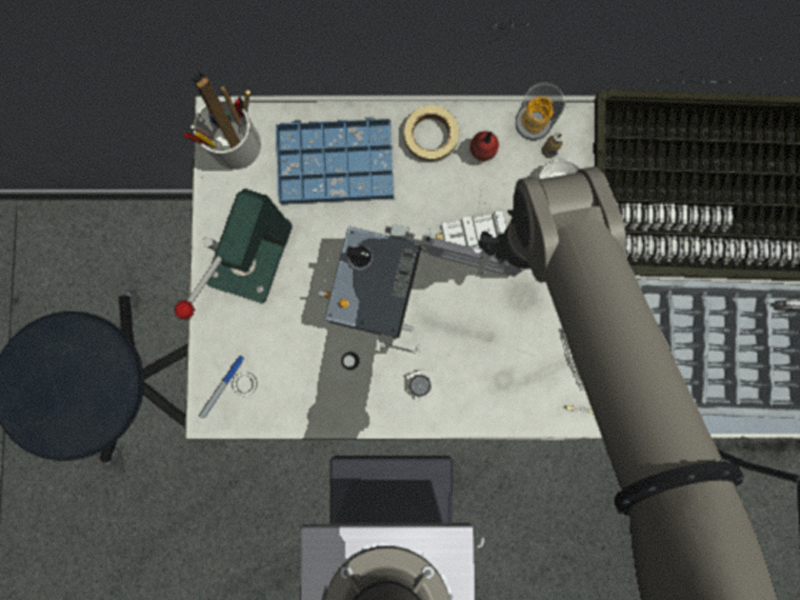

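send_rows(rows="0 0 0 0 0 0;0 0 0 0 0 0;0 0 0 0 0 0;0 0 0 0 0 0;0 0 0 0 0 0")

```text
clock: 17.5
tcp_pos: [0.6296, -0.2094, 0.1339]
orientation: [-1.562, 0.205, -0.207]
contact_force: [0.3, 0.1, 6.4]
grip_width: 0.0253
```

Run:
```python
from bench import r
o=r.get_obs(); print(o["clock"],o["tcp_pos"],abs(o["qvel"]).max(),o["grip_width"],o["contact_force"])
print(r.hand_in())
```

```text
17.5 [ 0.62959698 -0.20942909  0.1339072 ] 0.001520094144569785 0.025287882043071284 [0.26573922 0.12874319 6.39984111]
the job is handed in; nothing more can be done
None
```

I did the whole job in order and handed it in at 17.5 s. The hand is still squeezing the safety grip and holding the gate open. No verdict was reported, so what follows rests on my own checks.

- **Vent knob:** I turned it about 1.20 rad clockwise to its stop and turned it back with the hand still holding it, rather than letting it spring back freely. I then released it, and the pictures show it at rest.
- **Main catch:** I squeezed it and the gate popped ajar to about 0.1 rad. I then let the catch go, and the gate stayed ajar.
- **Safety grip and gate:** I squeezed the grip with the gate still ajar and swung it out past the detent.

**Last checks:**
- **Gate:** it stands at about 1.54 rad (88°), worked out from the hand's direction. The arm was still, with joint speeds below 0.002 rad/s.
- **Grip:** closed to 25 mm with the grip force set to 60 N. The pads should measure 29 mm when fully squeezed, but the main catch also read low (26 mm), so I put this down to the opening reading. I could not measure the force on the fixed post directly.
- **Forces:** the measured force on the tool was about 6 N at the end. The highest reading at the end of any move was about 13 N, while turning the knob.
- **Bystanders:** those visible in the last pictures look unmoved. I judged this by eye rather than measuring it. The arm partly hides the right side of the bench in the last top view, but the parts tin and tweezers there show in the wrist view.

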